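Feed one brass blank and slide it onto the round pad

TASK

Press the feeder's plunger fully down once and let it come back up, so that a single brass blank slides out onto the bench; then push that blank along the bench with the fingertips until the whole of it lies flat on the round cork pad. Do not lift the blank, leave the other blanks in the magazine, and leave everything else on the bench where it is. Finish with the gripper clear of everything.

Things in the scene. Friction and masses are not known exactly. Their poses are not given: they have to be found in the camera images.
- feeder: Blank feeder screwed to the bench: an upright square aluminium magazine (34 x 34 mm, 40 mm high, open top) joined to a grey housing (48 mm wide, 55 mm high). Origin on the bench under the magazine's axis; x points the way a blank comes out. The housing reaches from 17 to 97 mm behind the origin (-x), with feet 5 mm thick out to 43 mm either side. z is up.
- plunger (a joint): Plunger travel in m: 0 up (at rest), 0.020 fully down. Sprung: 6 to 7 N to start it, 10 to 11 N at the bottom; it comes back up by itself. It drives a steel blade (14 mm wide, 5 mm high) under the magazine 3.5 times as far (70 mm), which slides the lowest blank out on the feeder's +x side. When it is let go the blade goes back and the next blank drops: a further press would send out another blank.
- plunger_top (a point): Centre of the top face of the plunger's flat round black cap, 34 mm across; at rest 93 mm above the bench and 60 mm behind the magazine's axis (feeder x = -60 mm). It moves down with the plunger.
- blank1: The lowest brass blank in the magazine, the one that comes out: a plain disc 24 mm across, 6 mm thick, 22 g. Origin at the centre of its underside, z along its axis. After a full press it lies flat on the bench with its centre 60 to 75 mm in front of the magazine's axis (feeder +x), free of the feeder.
- blank2: Second blank in the magazine, same size, resting on blank1; origin at the centre of its underside. Drops 6 mm when blank1 has gone.
- blank3: Third blank from the bottom, same size and origin.
- blank4: Top blank of the stack, same size and origin.
- pad_round: Round cork pad, 72 mm across, inlaid flush in the bench (no step, nothing to bump into), left or right of the blank's landing place. Origin at its centre on the bench.
- pad_square: Square cork pad, 72 x 72 mm, inlaid flush in the bench on the other side; it is taken by a finger ring. Origin at its centre on the bench.
- finger_ring: Plain steel finger ring lying flat on the square pad, 23 mm across, 7 mm high. Leave alone.
- jar: Small amber jar, 44 mm across, 50 mm high, beyond the landing place. Leave alone. Origin at the centre of its foot.
- mandrel: Upright steel ring mandrel (cone), foot 44 mm across, 130 mm high. Leave alone. Origin at the centre of its foot.
- graver: Graver with a wooden handle, 130 mm long, lying on the bench along its x axis. Leave alone. Origin at about the middle.
- tin: Shallow open brass tin, 84 mm across, 16 mm high. Leave alone. Origin at the centre of its foot.
- brush: Small brush lying on the bench along its x axis, 150 mm long. Leave alone. Origin at about the middle.
- cup: Blue ceramic cup, 64 mm across, 85 mm high. Leave alone. Origin at the centre of its foot.
Not all that is in view belongs to the job. Leave any purple or red look-alike of the feeder alone.

How it is judged (in metres and radians):
On the way, in this order (a step that is already met when the one before it is completed fails the run):
1. the plunger is pressed fully down (at least 17 of its 20 mm) (value of joint plunger above 0.017 m), for 0.05 s.
2. the plunger is back up and one blank lies out on the bench, clear of the magazine (value of joint plunger below 0.003 m and x of blank1 in the frame of feeder above 0.035 m and height (world z) of blank1 below 0.004 m), for 0.2 s.
3. the blank lies wholly on the round pad (horizontal distance between blank1 and pad_round below 0.025 m and height (world z) of blank1 below 0.004 m), for 0.2 s.
At the end, for the whole second after the job is handed in: The ejected blank lies flat and at rest on the bench with its centre within 25 mm of the round pad's centre (all of it on the pad, to 1 mm), the plunger is up (within 3 mm), and the other three blanks are in the magazine (within 5 mm of its axis), the next one fallen to the bottom (all of step 3 and angle between blank1's own z axis and vertical below 0.1 rad and linear speed of blank1 below 0.01 m/s and value of joint plunger below 0.003 m and horizontal distance between each of blank2, blank3, blank4 and feeder below 0.005 m and height (world z) of blank2 below 0.003 m); the robot touches nothing.
It fails at once if the blank is lifted or stood on edge (more than 8 mm off the bench) (height (world z) of blank1 above 0.008 m).
It fails at once if a second blank comes out, or a blank is taken from the magazine (distance of any of blank2, blank3, blank4 from where it was at the start of the episode above 0.015 m).
It fails at once if something else on the bench is moved by more than 15 mm (distance of any of finger_ring, jar, mandrel, graver, tin, brush, cup from where it was at the start of the episode above 0.015 m).
It also fails if it takes over 67 s, if anything falls off the work surface, if the arm or the gripper's body presses on something with over 40 N, if the wrist force passes 120 N, or if a joint passes its speed limit or range.

ROBOT

A 6-joint arm with a two-finger parallel gripper is mounted at the origin on the work surface. World frame = base frame: x ahead of the robot, y to its left, z up, the work surface at z = 0. Lengths are in mm, angles in rad, forces in N, time in s.
With the tool pointing down it reaches from about 300 to 950 mm from the base axis. Payload 3.1 kg.
Tool frame: the origin (TCP) lies between the finger pads; the fingertips stand 17 mm ahead of it and the grasp point (between the pads) lies 2 mm behind it; z points along the fingers, y is the direction in which the jaws open and shut (so a half turn about z gives the same grasp; the last joint's range is limited). The gripper opens to 85 mm and grips with 20 to 120 N. Pads are 22 mm wide; open, the fingers measure 114 mm over their backs; the gripper's body (76 mm by 85 mm) begins 54 mm behind the grasp point. The pads swing forward as they close: fully open they stand 13 mm farther back than shut.
Start: joints at [1.208, 0.308, 1.634, -0, 1.2, -0.07], TCP at [180.422, 598.398, 248.272] pointing down, gripper open.
Joint ranges: [-3.06, 3.06], [-0.79, 1.96], [0.05, 2.63], [-1.19, 4.34], [0.05, 2.64], [-2.94, 2.94]. Speed limits (rad/s): [2.79, 2.79, 3.14, 3.14, 3.14, 3.14].

INTERFACE

Orientations are given as a unit quaternion [x, y, z, w].
In Python, from station import r gives the robot as it stands. The module is installed in compiled form; this text tells all that it offers.
- The arm moves only by the shell command python3 -m jog 'ROWS' [FORCE]. ROWS is JSON, a list of rows, each a list of 5 numbers: the shift along the tool's x, y, z in m, then the turn about the tool's z in rad, then the finger opening in m, from 0 to 0.0854. A call has 1 to 12 rows; each row is the pose to reach, as a shift and turn from the pose commanded when the call began, along the tool's axes at that moment; what a row does not reach only later rows make up. A row lasts 1/12 s, in which the tool goes at most 41.7 mm and 7.16 degrees, less where a joint would pass 70% of its speed; a pose out of reach is approached as far as the arm can. A call with a gripper value outside its range is refused whole. The fingers move at their own pace and stop on an object; FORCE is the grip in N (left out, the last holds). Time passes only in rows, so rows that repeat a pose let the fingers close. It gives the time, the measured TCP pose, the force and the opening at its end, in the units of the state.
- r.sense(): the state, without advancing time (a new reading comes with each control period).
- r.get_image(name): name is "scene" or "top" or "wrist"; returns a dict with "pixels" (480x640x3 uint8, blue, green, red), "z_map" (480x640 float32, mm along the optical axis (not along the pixel's ray), 0 where there is no reading), "vfov" (degrees; the focal length in pixels is half the picture's height over the tangent of half this angle, whatever the lens; pixels are square), "cx", "cy" (the principal point, pixels), "R" (3x3) and "t" (3): a world point X has camera coordinates R X + t. Camera axes: x right, y down, z forward; pixel columns grow to the right and rows downward; lengths in mm; the calibration is good to about 2 mm. A picture is of the moment at which its call begins.
- r.finish_job(): hands the job in, once; it reports no verdict.
The state is a dict: "t": time; "joint_positions": joint angles; "joint_velocities": joint speeds; "joint_efforts": joint torques, N m; "eef_pos": TCP position; "tool_rot": TCP orientation; "wrist_force": force on the tool from outside, world axes, zero at the start; "moment": the same for the moment, N m; "opening": opening from 0.0 (shut) to 1.0 (fully open).
Only numpy, scipy, OpenCV 4.12 (cv2) and the standard library are available. Lean on these libraries where they do the work, as an engineer would, in place of code of your own. Each camera call takes 0.05 s, during which the arm holds its last target. There are 200 camera calls.

## Working session

There is one attempt and no reset: what is moved stays moved. The work goes in short steps, Python scripts to look and compute and a shell command to move; the robot and the scene stay as the last step left them, time stands still between calls to the robot, and variables do not carry over. Pictures are saved under pics/ and viewed, about 8 in all and at most 12, crops included, and the job is handed in when it is done.

```bash
mkdir -p pics
cat > h.py <<'E'
import numpy as np, cv2
from station import r
def grab(n):
    im=r.get_image(n); np.savez('pics/%s.npz'%n,**{k:np.asarray(v) for k,v in im.items()}); return im
def world(im,u,v,z=None):
    f=240/np.tan(np.radians(float(im['vfov']))/2)
    d=np.array([(u-im['cx'])/f,(v-im['cy'])/f,1.]); R=np.array(im['R']);t=np.array(im['t'])
    if z is None: return R.T@(d*im['z_map'][int(v),int(u)]-t)
    o=-R.T@t; w=R.T@d; return o+w*(z-o[2])/w[2]
E
python3 - <<'E'
from h import *
for n in('top','scene'):
    im=grab(n); cv2.imwrite(f'pics/{n}1.png',im['pixels']); print(n,im['vfov'],im['cx'],im['cy'],np.round(im['R'],3).tolist(),im['t'])
print(r.sense())
E
```

```text
top 50.04060009792868 318.6810930775641 246.1033647900304 [[-0.03, -0.999, 0.015], [-0.999, 0.03, -0.035], [0.034, -0.016, -0.999]] [  68.54711594  550.63908014 1033.7374978 ]
scene 57.837163906114576 315.12697677328913 238.42163313399314 [[-0.722, 0.692, -0.013], [0.525, 0.534, -0.663], [-0.452, -0.485, -0.749]] [ 359.6191142  -269.85105927 1238.32231042]
{'t': 0.1, 'joint_positions': array([ 1.20831923e+00,  3.08912654e-01,  1.63510835e+00,  8.03499313e-06,
        1.19971519e+00, -6.97303971e-02]), 'joint_velocities': array([-0.00153939, -0.00083543, -0.00447972, -0.00056555, -0.00083478,
       -0.00132033]), 'joint_efforts': array([-5.47427990e-04, -4.16409516e+01, -2.77642697e+01,  1.50265430e-05,
        4.17276286e-03, -1.75391665e-05]), 'eef_pos': array([180.14392501, 597.70380181, 247.14179101]), 'tool_rot': array([ 1.45852592e-01,  9.89305753e-01, -1.04603767e-03, -2.33470218e-04]), 'wrist_force': array([-0.40719544, -0.91492759, -0.15140349]), 'moment': array([-0.04759212, -0.02342408,  0.00461537]), 'opening': 1.0012579281189413}
```

View pics/top1.png

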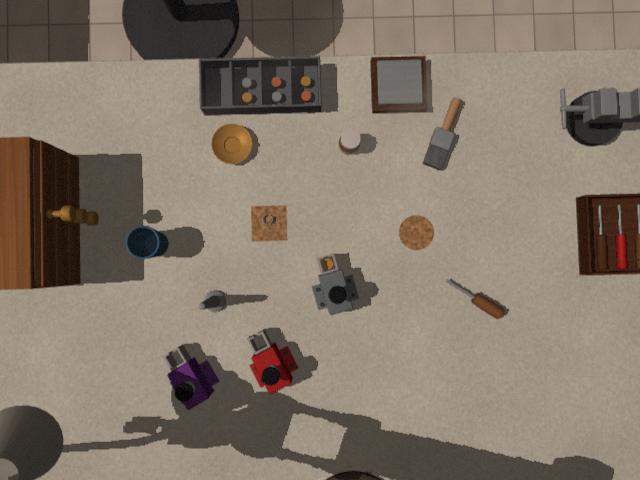

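View pics/scene1.png

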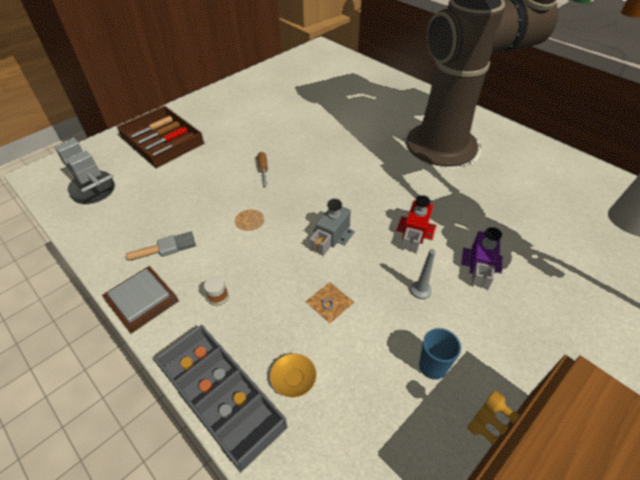

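Top view: the grey feeder has its cap at (338,295) and its magazine at (330,265) with a brass blank inside. The look-alikes are red at (271,365) and purple at (188,382), so I choose the grey one. The round pad is at (417,232), the square pad with the ring at (269,223), and the jar at (350,141).

```bash
cat > m.py <<'E'
from h import *
im=np.load('pics/top.npz'); p=im['pixels'].astype(int)
def comp(mask,u,v):
    n,l,s,c=cv2.connectedComponentsWithStats(mask.astype(np.uint8)); 
    k=np.argmin([np.hypot(*(c[i]-(u,v))) if s[i,4]>20 else 1e9 for i in range(1,n)])+1
    return c[k],s[k]
f=240/np.tan(np.radians(float(im['vfov']))/2)
vv,uu=np.mgrid[:480,:640]
P=np.stack([(uu-im['cx'])/f*im['z_map'],(vv-im['cy'])/f*im['z_map'],im['z_map']],-1)
W=(P-im['t'])@im['R']
roi=(np.hypot(uu-335,vv-280)<45)
z=W[...,2]
for lo,hi,name in((80,110,'cap'),(48,62,'housing'),(30,46,'mag')):
    m=roi&(z>lo)&(z<hi); print(name,m.sum(),np.round(W[m].mean(0),1),np.round(cv2.minAreaRect(W[m][:,:2].astype(np.float32)),1) if 0 else cv2.minAreaRect(W[m][:,:2].astype(np.float32)))
sat=p.max(2)-p.min(2)
for n,u,v in(('round',417,232),('square',269,223)):
    c,s=comp((sat>38)&(np.hypot(uu-u,vv-v)<32),u,v); print(n,c,s,np.round(world(im,c[0],c[1],0),1))
print('bench z',np.median(z[250:260,380:390]))
for n,u,v in(('jar',350,140),('graver tip',449,281),('ring',270,219)): print(n,np.round(world(im,u,v,0),1))
cv2.imwrite('pics/crop1.png',cv2.resize(im['pixels'][190:330,240:450],None,fx=3.5,fy=3.5,interpolation=cv2.INTER_CUBIC))
E
python3 m.py
```

```text
cap 255 [458.3  22.5  94.5] ((458.5820007324219, 22.927406311035156), (31.911054611206055, 31.62604522705078), 88.98165893554688)
housing 767 [462.3  23.9  56.3] ((460.8815002441406, 22.931625366210938), (79.883544921875, 48.01449966430664), 14.33021068572998)
mag 129 [514.1  37.2  41.2] ((503.2713928222656, 37.48893356323242), (58.51188659667969, 40.062896728515625), 12.326895713806152)
round [416.09485368 232.16851665] [399 215  35  36 991] [ 575.4 -148.9    0. ]
square [268.5089667  223.33304868] [ 251  205   36   37 1171] [602.4 153.1   0. ]
bench z 2.0447632523437163
jar [769.6 -19.3   0. ]
graver tip [ 473.3 -212.8    0. ]
ring [611.2 149.8   0. ]
```

View pics/crop1.png

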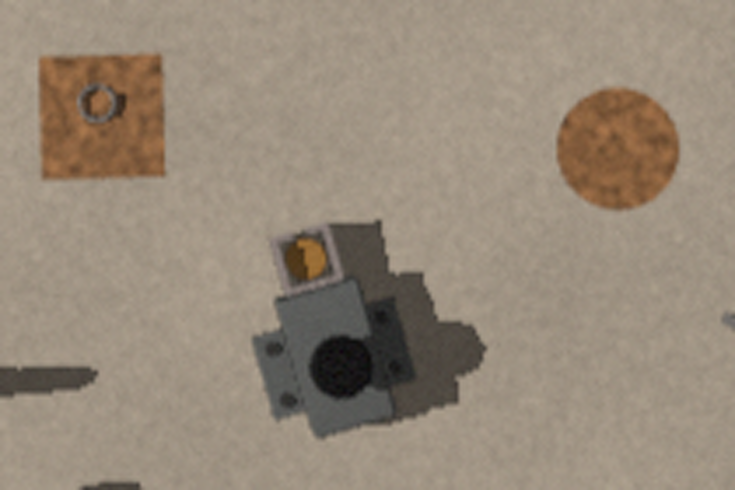

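The crop confirms the choice: grey feeder, brass in the magazine, and the magazine pointing roughly +x (yaw about 14.3°). The ring is on the square pad and the round pad is empty. The feeder origin is about (516.6, 37.6), so the landing place should be about (581, 54). I'll move over the cap with the fingers shut and turn so the jaws lie along world x.

```bash
python3 -m jog '[[-0.1,-0.11,0,0.2,0],[-0.432,-0.471,0,1.278,0],[-0.432,-0.471,0,1.278,0],[-0.432,-0.471,0,1.278,0],[-0.432,-0.471,0,1.278,0],[-0.432,-0.471,0,1.278,0],[-0.432,-0.471,0,1.278,0],[-0.432,-0.471,0,1.278,0],[-0.432,-0.471,0,1.278,0],[-0.432,-0.471,0,1.278,0],[-0.432,-0.471,0,1.278,0],[-0.432,-0.471,0,1.278,0]]' 40; python3 -c "
from h import *
print(r.sense())"
```

```text
t: 1.1
eef_pos: [397.7, 146.1, 248.2]
tool_rot: [0.707, 0.707, 0.0, 0.0]
wrist_force: [1.1, 1.3, 1.0]
opening: -0.001
{'t': 1.1, 'joint_positions': array([ 2.49100814e-01, -9.50716942e-02,  2.08065511e+00,  9.66999887e-05,
        1.15585347e+00,  2.49990434e-01]), 'joint_velocities': array([-1.17676342,  0.06296391, -0.06321771,  0.00325293, -0.0184185 ,
       -1.19664407]), 'joint_efforts': array([  4.51033518, -23.83181155, -25.85097134,  -0.05860952,
         0.28582561,   0.95720284]), 'eef_pos': array([397.67662357, 146.07553297, 248.15093059]), 'tool_rot': array([7.07435010e-01, 7.06778394e-01, 8.95610243e-05, 1.72016248e-06]), 'wrist_force': array([1.13373374, 1.26455311, 0.96589027]), 'moment': array([ 0.01598757, -0.01921237, -0.01242545]), 'opening': -0.0006523211277258669}
```

```bash
python3 -m jog '[[-0.03,0.015,0,0,0],[-0.06,0.03,0,0,0],[-0.09,0.045,0,0,0],[-0.11,0.055,0.03,0,0],[-0.115,0.058,0.06,0,0],[-0.115,0.058,0.08,0,0],[-0.115,0.058,0.08,0,0],[-0.115,0.058,0.08,0,0]]'
python3 - <<'E'
from h import *
s=r.sense();print(s['eef_pos'],s['wrist_force'],s['joint_velocities'].max())
im=grab('wrist');cv2.imwrite('pics/w1.png',im['pixels'])
E
```

```text
t: 1.77
eef_pos: [454.2, 32.9, 167.0]
tool_rot: [0.707, 0.707, -0.001, -0.002]
wrist_force: [0.5, 0.1, -0.1]
opening: -0.001
[454.1576929   32.92129486 167.00240463] [ 0.45724865  0.07054834 -0.06147236] 0.012514771582622281
```

View pics/w1.png

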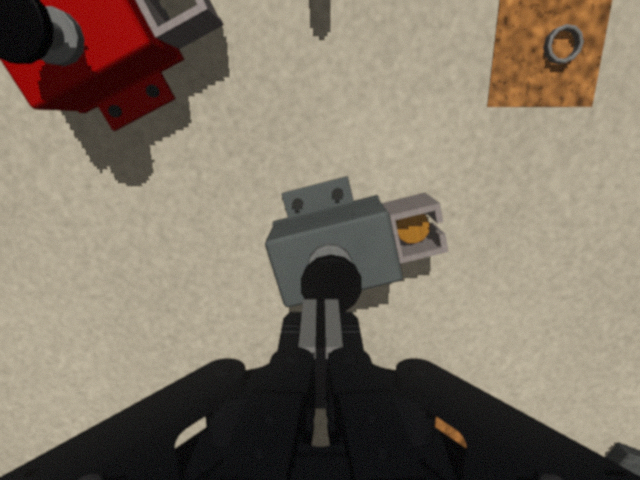

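The wrist view shows the cap centred at about (331,284), directly ahead of the shut fingertips. I'll check that position against the top view.

```bash
python3 - <<'E'
from h import *
im=np.load('pics/wrist.npz')
print(world(im,331,284,93), world(im,331,275))
E
python3 -m jog '[[0.005,0.002,0.01,0,0],[0.01,0.004,0.025,0,0],[-0.01,0.004,0.04,0,0],[-0.01,0.004,0.048,0,0],[-0.01,0.004,0.05,0,0],[-0.01,0.004,0.05,0,0],[-0.01,0.004,0.05,0,0]]'
```

```text
[460.86871907  24.45818021  93.        ] [460.82768573  29.68346919  93.01884721]
t: 2.4
eef_pos: [460.4, 23.6, 119.0]
tool_rot: [0.707, 0.707, 0.001, 0.001]
wrist_force: [-0.4, -0.0, 0.1]
opening: -0.002
```

```bash
python3 -m jog '[[0,0,0.005,0,0],[0,0,0.01,0,0],[0,0,0.014,0,0],[0,0,0.018,0,0],[0,0,0.022,0,0],[0,0,0.026,0,0],[0,0,0.0285,0,0],[0,0,0.0285,0,0],[0,0,0.0285,0,0]]'
```

```text
t: 3.15
eef_pos: [461.0, 23.4, 91.2]
tool_rot: [0.707, 0.707, 0.001, 0.001]
wrist_force: [-2.3, -0.0, 8.3]
opening: -0.003
```

```bash
python3 -m jog '[[0,0,0.001,0,0],[0,0,0.002,0,0],[0,0,0.002,0,0]]';python3 -m jog '[[0,0,0.001,0,0],[0,0,0.002,0,0],[0,0,0.002,0,0]]'
```

```text
t: 3.4
eef_pos: [461.0, 23.4, 90.0]
tool_rot: [0.707, 0.707, 0.001, 0.0]
wrist_force: [-3.7, 0.5, 14.9]
opening: -0.002
t: 3.65
eef_pos: [461.2, 23.3, 89.9]
tool_rot: [0.707, 0.707, 0.0, 0.0]
wrist_force: [-8.4, 1.0, 30.7]
opening: -0.0
```

The force jumped to 30 N with no further travel, so the plunger is on its end stop. I'll let it up.

```bash
python3 -m jog '[[0,0,-0.006,0,0],[0,0,-0.012,0,0],[0,0,-0.02,0,0],[0,0,-0.03,0,0],[0,0,-0.06,0,0],[0,0,-0.09,0,0],[-0.03,0,-0.11,0,0],[-0.06,0,-0.11,0,0],[-0.06,0,-0.11,0,0],[-0.06,0,-0.11,0,0]]'
python3 - <<'E'
from h import *
grab('wrist');im=grab('top');cv2.imwrite('pics/crop2.png',cv2.resize(im['pixels'][190:330,240:450],None,fx=3.5,fy=3.5,interpolation=cv2.INTER_CUBIC))
cv2.imwrite('pics/w2.png',np.load('pics/wrist.npz')['pixels'])
E
```

```text
t: 4.48
eef_pos: [459.3, -37.9, 196.0]
tool_rot: [0.708, 0.706, -0.0, -0.0]
wrist_force: [-0.5, -0.3, -0.3]
opening: -0.001
```

View pics/w2.png

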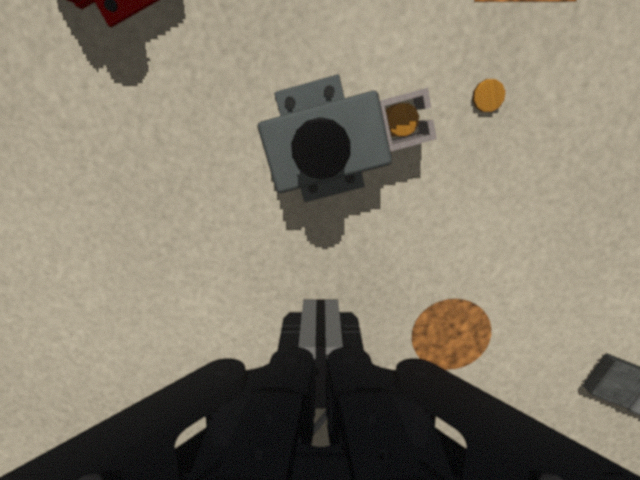

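The blank came out and lies at (489,95) in the wrist view, clear of the magazine at (408,120). The round pad is at (452,333), and the plunger cap is up again.

```bash
cat > b.py <<'E'
from h import *
def find(im,u,v,rad,zz,thr):
    p=im['pixels'].astype(int); vv,uu=np.mgrid[:480,:640]
    m=((p.max(2)-p.min(2))>thr)&(np.hypot(uu-u,vv-v)<rad)
    return uu[m].mean(),vv[m].mean(),m.sum()
if __name__=='__main__':
    w=np.load('pics/wrist.npz'); t=np.load('pics/top.npz')
    for n,im,u,v,rad,z,th in(('blank w',w,489,95,26,4,90),('pad w',w,452,333,60,0,55)):
        a=find(im,u,v,rad,z,th); print(n,a,np.round(world(im,a[0],a[1],z),1))
    p=t['pixels'].astype(int);sat=p.max(2)-p.min(2)
    m=(sat>70);m[:215]=0;m[258:]=0;m[:,300:]&=True;m[:,:300]=0;m[:,380:]=0
    v,u=np.nonzero(m);print('blank t',u.mean(),v.mean(),m.sum(),np.round(world(t,u.mean(),v.mean(),6),1))
    print('cap z',np.round(world(w,321,148),1),'t')
    print(r.sense()['eef_pos'])
E
python3 b.py
```

```text
blank w (np.float64(489.1500664010624), np.float64(94.55245683930943), np.int64(753)) [586.7  55.9   4. ]
pad w (np.float64(451.3438580318046), np.float64(333.33072136436965), np.int64(4339)) [ 578.9 -146.7    0. ]
blank t 317.0204081632653 230.8673469387755 98 [583.7  54.4   6. ]
cap z [461.1  23.5  95.4] t
[458.65684698 -36.58390233 195.03908215]
```

The two views agree: blank about (585, 55), pad about (577.5, -148). I'll cradle the blank between slightly open fingertips, with the jaws along world x, and push toward -y. First I move behind it.

```bash
python3 -m jog '[[0.03,0.03,0,0,0.014],[0.06,0.06,0,0,0.014],[0.09,0.09,0,0,0.014],[0.12,0.115,0,0,0.014],[0.14,0.126,0.03,0,0.014],[0.14,0.126,0.065,0,0.014],[0.14,0.126,0.1,0,0.014],[0.14,0.126,0.13,0,0.014],[0.14,0.126,0.14,0,0.014],[0.14,0.126,0.14,0,0.014],[0.14,0.126,0.14,0,0.014]]'
python3 - <<'E'
from h import *
im=grab('wrist');s=r.sense();print(s['eef_pos'],s['opening']);cv2.imwrite('pics/w3.png',im['pixels'])
E
```

```text
t: 5.5
eef_pos: [585.2, 103.6, 55.5]
tool_rot: [0.707, 0.707, -0.001, -0.0]
wrist_force: [1.1, 0.6, 0.2]
opening: 0.166
[586.68677791 103.5459008   57.03136921] 0.1713829294549519
```

View pics/w3.png

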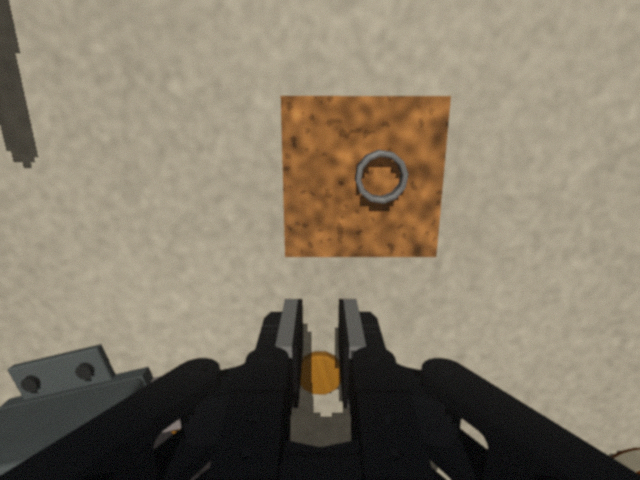

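The blank shows between the fingers at (321,373), centred on them sideways, and the ring at (381,178) is well behind. I'll descend.

```bash
python3 -m jog '[[0,0,0.01,0,0.014],[0,0,0.02,0,0.014],[0,0,0.03,0,0.014],[0,0,0.035,0,0.014],[0,0,0.037,0,0.014],[0,0,0.037,0,0.014],[0,0,0.037,0,0.014]]'
python3 - <<'E'
from h import *
im=grab('wrist');s=r.sense();print(s['eef_pos'],s['wrist_force']);z=im['z_map'];
# lowest heights of finger pads seen by the wrist depth
f=240/np.tan(np.radians(float(im['vfov']))/2);vv,uu=np.mgrid[:480,:640]
P=np.stack([(uu-im['cx'])/f*z,(vv-im['cy'])/f*z,z],-1);W=(P-im['t'])@im['R']
for (u,v) in((286,302),(292,302),(348,302),(354,302),(200,250),(321,373)):print(u,v,np.round(W[v,u],1))
b=W[(W[...,2]>-5)&(abs(W[...,0]-585)<20)&(abs(W[...,1]-55)<14)&(z>0)&(vv>340)]
print(np.round(np.percentile(b,[5,50,95],axis=0),1) if len(b) else b)
E
```

```text
t: 6.13
eef_pos: [585.7, 103.0, 18.7]
tool_rot: [0.707, 0.707, -0.0, 0.0]
wrist_force: [0.1, 0.6, 0.2]
opening: 0.163
[585.87449755 103.00881352  18.89136722] [-0.75208495  0.66516502 -0.45762314]
286 302 [574.1 114.5   9. ]
292 302 [576.4 114.7   9.3]
348 302 [597.1 115.   10.1]
354 302 [599.4 114.9   9.9]
200 250 [541.5 132.4   1.3]
321 373 [587.2  78.5   1.5]
[[5.762e+02 4.700e+01 5.000e-01]
 [5.872e+02 5.890e+01 6.500e+00]
 [5.982e+02 6.750e+01 7.600e+00]]
```

Tips are about 2 mm above the bench and laterally aligned with the blank. I'll push slowly.

```bash
python3 -m jog '[[-0.01,0,0,0,0.014],[-0.02,0,0,0,0.014],[-0.027,0,0,0,0.014],[-0.034,0,0,0,0.014],[-0.042,-0.0005,0,0,0.014],[-0.05,-0.001,0,0,0.014],[-0.06,-0.001,0,0,0.014],[-0.07,-0.002,0,0,0.014],[-0.08,-0.002,0,0,0.014],[-0.09,-0.003,0,0,0.014],[-0.098,-0.003,0,0,0.014],[-0.1,-0.003,0,0,0.014]]'
cat > c.py <<'E'
from h import *
import sys
w=grab('wrist');t=grab('top');s=r.sense();print(s['eef_pos'],s['wrist_force'])
for n,im in(('wrist',w),('top',t)):
    p=im['pixels'];hsv=cv2.cvtColor(p,cv2.COLOR_BGR2HSV);z=im['z_map']
    f=240/np.tan(np.radians(float(im['vfov']))/2);vv,uu=np.mgrid[:480,:640]
    P=np.stack([(uu-im['cx'])/f*z,(vv-im['cy'])/f*z,z],-1);W=(P-im['t'])@im['R']
    b=(hsv[...,0]>12)&(hsv[...,0]<25)&(hsv[...,1]>150)&(hsv[...,2]>60)&(abs(W[...,0]-582)<40)&(W[...,1]<60)&(W[...,1]>-200)&(W[...,2]>-8)&(W[...,2]<15)
    print(n,b.sum(),np.round(np.percentile(W[b],[3,50,97],axis=0),1).tolist() if b.sum() else '')
a=cv2.resize(t['pixels'][190:330,240:450],(480,320),interpolation=cv2.INTER_CUBIC);b=cv2.resize(w['pixels'],(427,320))
cv2.imwrite(f'pics/{sys.argv[1]}.png',cv2.resize(np.hstack([a,b]),(800,282)))
E
python3 c.py c1
```

```text
t: 7.18
eef_pos: [582.5, 1.4, 18.8]
tool_rot: [0.708, 0.707, -0.0, 0.0]
wrist_force: [-0.4, -0.3, 0.2]
opening: 0.163
[582.61702845   2.36183557  18.76822035] [-0.30719718 -0.38117869 -0.58669128]
wrist 1863 [[576.8, -27.8, 4.4], [583.6, -16.6, 6.8], [590.8, -6.8, 8.0]]
top 28 [[557.2, -175.0, -0.1], [579.2, -148.4, 2.8], [601.2, -123.4, 4.6]]
```

View pics/c1.png

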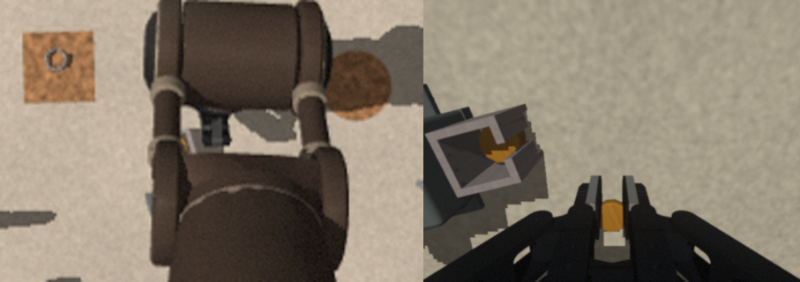

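The blank sits in the cradle at about (583.7, -18). The pad centre is another -129 mm in y and -5 mm in x.

```bash
python3 -m jog '[[-0.006,0,0,0,0.014],[-0.016,-0.001,0,0,0.014],[-0.028,-0.001,0,0,0.014],[-0.04,-0.002,0,0,0.014],[-0.052,-0.002,0,0,0.014],[-0.064,-0.003,0,0,0.014],[-0.076,-0.003,0,0,0.014],[-0.088,-0.004,0,0,0.014],[-0.1,-0.004,0,0,0.014],[-0.11,-0.005,0,0,0.014],[-0.117,-0.005,0,0,0.014],[-0.121,-0.005,0,0,0.014]]'; python3 -m jog '[[-0.003,0,0,0,0.014],[-0.006,0,0,0,0.014],[-0.008,0,0,0,0.014],[-0.008,0,0,0,0.014],[-0.008,0,0,0,0.014]]'; python3 c.py c2
```

```text
t: 8.28
eef_pos: [577.6, -119.2, 18.8]
tool_rot: [0.707, 0.707, 0.0, 0.0]
wrist_force: [0.0, -0.2, 0.7]
opening: 0.164
t: 8.7
eef_pos: [577.6, -125.7, 18.7]
tool_rot: [0.707, 0.707, 0.0, -0.0]
wrist_force: [-0.7, -0.5, -0.5]
opening: 0.166
[ 577.61498184 -125.61463122   18.75865687] [-0.63129342 -1.04616128 -0.46697701]
wrist 6627 [[546.7, -172.2, 0.8], [578.7, -135.0, 2.0], [608.7, -114.0, 7.5]]
top 0
```

View pics/c2.png

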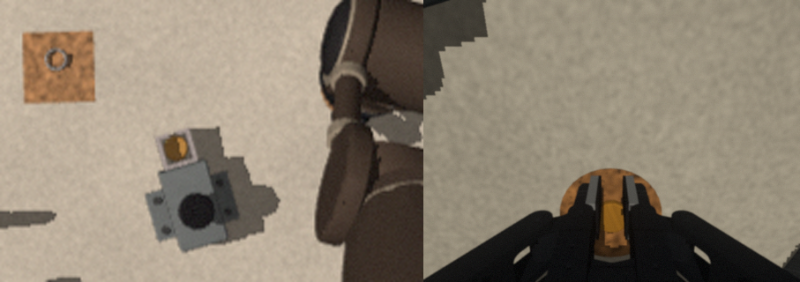

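The blank lies on the pad between the tips. I'll back off along +y, then rise and swing clear to check.

```bash
python3 -m jog '[[0.006,0,0,0,0.014],[0.015,0,0,0,0.014],[0.025,0,0,0,0.014],[0.035,0,-0.01,0,0.014],[0.04,0,-0.04,0,0.014],[0.04,0,-0.08,0,0.014],[0.04,-0.02,-0.12,0,0.014],[0.07,-0.05,-0.15,0,0.014],[0.1,-0.08,-0.18,0,0.014],[0.13,-0.11,-0.19,0,0.014],[0.15,-0.13,-0.19,0,0.014],[0.15,-0.13,-0.19,0,0.014]]'
python3 - <<'E'
from h import *
t=grab('top');w=grab('wrist');p=t['pixels'];cv2.imwrite('pics/c3.png',cv2.resize(p[190:330,240:450],None,fx=3.5,fy=3.5,interpolation=cv2.INTER_CUBIC))
cv2.imwrite('pics/w4.png',w['pixels'])
vv,uu=np.mgrid[:480,:640];hsv=cv2.cvtColor(p,cv2.COLOR_BGR2HSV).astype(int)
m=(np.hypot(uu-417,vv-232)<16);b=m&(hsv[...,1]>185)
u,v=np.median(uu[b]),np.median(vv[b]);print(b.sum(),u,v,world(t,u,v,6))
E
```

```text
t: 9.8
eef_pos: [443.7, 27.8, 210.4]
tool_rot: [0.706, 0.708, 0.0, -0.001]
wrist_force: [-0.3, 0.6, -0.3]
opening: 0.167
0 nan nan [nan nan nan]
  return _methods._mean(a, axis=axis, dtype=dtype,
  ret = ret.dtype.type(ret / rcount)
```

View pics/c3.png

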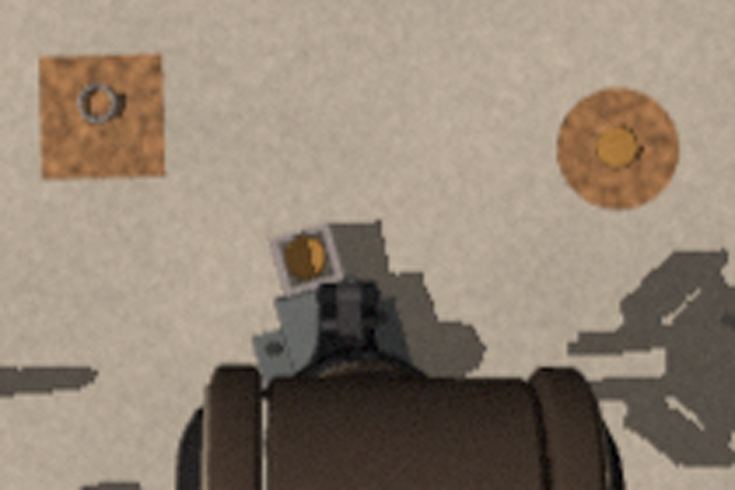

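The blank is centred at crop (617,146), against the pad centre at (618,149), so it is within about 2 mm. The magazine still holds its blanks and the ring hasn't moved. The fingertips are about 100 mm above the cap. I'll hold still for two rows and hand in.

```bash
python3 -m jog '[[0,0,-0.02,0,0.014],[0,0,-0.02,0,0.014],[0,0,-0.02,0,0.014]]'; python3 -c "
from h import *
s=r.sense();print(abs(s['joint_velocities']).max(),s['wrist_force'])
print(r.finish_job())"
```

```text
t: 10.15
eef_pos: [449.4, 23.7, 229.7]
tool_rot: [0.707, 0.707, 0.001, 0.001]
wrist_force: [-0.9, -0.3, 0.9]
opening: 0.165
0.02627935450016941 [-0.87026691 -0.34628115  0.91258101]
the job is handed in; nothing more can be done
None
```

I pressed the grey feeder's plunger once down to its end stop and let it come back up. One blank came out, and I pushed it about 200 mm between slightly open fingertips onto the round pad. I handed the job in at about 10 s; the interface gave no verdict.

**What the last checks showed:**
- **Blank:** judged by eye in the last top view, its centre is about 1–2 mm from the pad's centre. An automatic colour measurement of the blank on the pad found no pixels, so there is no number behind that estimate.
- **Plunger:** the cap's top face read 95 mm above the bench after the press (93 mm nominal at rest), so it is back up. I didn't measure it again at the end.
- **Magazine:** it still shows brass and nothing else came out. I didn't measure how far the next blank dropped.
- **Rest of the bench:** the ring looked unmoved. I didn't check the other objects one by one, but the gripper passed nowhere near them.
- **Gripper:** it was clear, with its fingertips about 120 mm above the cap and a wrist force of about 1 N, the usual sensor noise.

The wrist and top cameras disagreed by up to 4 mm on absolute positions. They agreed to within 1 mm on the distance from blank to pad, which is what the push relied on.

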